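Seat the practice jaw in its keyed bench holder

ROBOT

A 7-joint arm with a two-finger parallel gripper is mounted at the origin on the work surface. World frame = base frame: x ahead of the robot, y to its left, z up, the work surface at z = 0. Lengths are in m, angles in rad, forces in N, time in s.
With the tool pointing down it reaches from about 0.375 to 0.925 m from the base axis. Payload 3.1 kg.
Tool frame: the origin (TCP) lies between the finger pads; the fingertips stand env.tcp_to_tips ahead of it and the grasp point (between the pads) lies 8 mm behind it (env.tcp_to_tips is the distance from the TCP to the fingertips, in m); x points along the fingers, y is the direction in which the jaws open and shut, and the axes are right-handed (so a half turn about x gives the same grasp; the last joint's range is limited). The gripper opens to 85 mm and grips with 20 to 120 N. Pads are 22 mm wide; open, the fingers measure 114 mm over their backs; the gripper's body (76 mm by 85 mm) begins 54 mm behind the grasp point. The pads swing forward as they close: fully open they stand 13 mm farther back than shut.
Start: joints at [1.035, 0.383, 0.044, 1.598, -0.018, 1.161, -0.05], TCP at [0.276, -0.589, 0.242] pointing down, gripper open.
Joint ranges: [-2.61, 2.61], [-0.41, 2.15], [-1.48, 1.57], [0, 2.5], [-1.57, 4.71], [0.05, 1.97], [-2.85, 2.85]. Speed limits (rad/s): [2.79, 2.79, 3.14, 3.14, 3.14, 3.14, 3.14].

INTERFACE

Orientations are given as a unit quaternion [w, x, y, z].
In Python, from workcell import status, imaging, hand_in, env gives the robot as it stands. The module is installed in compiled form; this text tells all that it offers.
- The arm moves only by the tool play_rows, never from a script. Its argument "steps" is text: rows parted by semicolons, each of 4 numbers parted by spaces: the shift along the world's x, y, z in m, then the turn about the world's z in rad. In form: x y z turn; .... A call has 1 to 8 rows; each row shifts and turns the commanded pose from where the row before left it; what a row does not reach is not made up. A row lasts 1/8 s, in which the tool goes at most 62.5 mm and 10.7 degrees, less where a joint would pass 70% of its speed; a pose out of reach is approached as far as the arm can. A call with a gripper value outside its range is refused whole. "hand" is the closure, from 0 (fully open) to 1 (shut), set as the call begins (left out, the last holds). The fingers move at their own pace and stop on an object; "force" is the grip in N (left out, the last holds). Time passes only in rows, so rows that do not move let the fingers close. It gives the time, the measured TCP pose, the force and the opening at its end, in the units of the state.
- status.get_obs(): the state, without advancing time (a new reading comes with each control period).
- imaging.camera(name): name is "side" or "top" or "wrist"; returns (picture, depth): 480x640x3 uint8, blue, green, red; 480x640 float32, m along the optical axis (not along the pixel's ray), 0 where there is no reading.
- imaging.camera_info(name): a dict with "fovy" (degrees; the focal length in pixels is half the picture's height over the tangent of half this angle, whatever the lens; pixels are square), "cx", "cy" (the principal point, pixels), "R" (3x3) and "t" (3): a world point X has camera coordinates R X + t. Camera axes: x right, y down, z forward; pixel columns grow to the right and rows downward; lengths in m; the calibration is good to about 2 mm. A picture is of the moment at which its call begins: read the wrist's pose just before it. camera_info takes no time and is no camera call; for the wrist camera it gives the pose at the moment of the call.
- hand_in(): hands the job in, once; it reports no verdict.
The state is a dict: "time_s": time; "q": joint angles; "qd": joint speeds; "tau": joint torques, N m; "eef_pos": TCP position; "eef_rot": TCP orientation; "ft_force": force on the tool from outside, world axes, zero at the start; "torque": the same for the moment, N m; "grip_width": finger opening in m.
Only numpy, scipy, OpenCV 4.12 (cv2) and the standard library are available. Lean on these libraries where they do the work, as an engineer would, in place of code of your own. Each camera call takes 0.05 s, during which the arm holds its last target. There are 200 camera calls.

TASK

Pick up the practice jaw with the coral-coloured gum, turn it so that the flat of the stub under it matches the blue key in the grey bench holder's socket, and seat it fully home and upright, then let go. Leave the cream stone cast and the blue syringe where they are.

Things in the scene. Friction and masses are not known exactly. Their poses are not given: they have to be found in the camera images.
- jaw: Jaw to seat: coral plinth, ivory teeth on top, standing on a steel D stub. 58 mm long (x), 54 wide (y), 60 high, 0.2 kg. Origin: underside of stub, on its axis; z up, x to the front teeth. Stub z 0-22, dia 40, flat on the -x (heel) side 12 from the axis; lowest 10 tapers to dia 34, flat at 9.5. Plinth z 22-50, teeth to 60. Sides y=±27 are parallel for x -29 to 2: pinch them from above at z 42.
- holder: Grey, fixed: foot 110x110x12 mm, post dia 54 to z 50, D socket in it from the top, dia 44, floor z 24; blue key on its -x side, face 14 from the axis (blue stripe on foot, same side). Origin: underside, on the socket axis, z up. Seat the jaw with its x along the holder's x (play 2 mm, about 8 degrees): plinth rests on the post, jaw origin 28 above holder origin. Turned wrong it stays high.
- cast: Bystander: a loose cream stone cast of a jaw, all one colour, 58 x 54 x 40 mm high, without a stub, lying flat on the bench. Origin: centre of its underside, x towards its front teeth, z up.
- syringe: Bystander: a loose empty syringe with blue plunger lying on the bench, 128 long along its y, 30 wide, 22 mm high. Origin: on the bench below the middle of its barrel, z up.
There are look-alikes about, which are no part of the job. Of the things like the holder, leave any that is red; of the rest the larger one is meant.

How it is judged:
By the outcome, as a careful person would: the job done as asked, in the order asked, and still so for the second after the job is handed in, with the robot touching nothing.
It also fails if it takes over 38 s, if anything falls off the work surface, if the arm or the gripper's body presses on something with over 40 N, if the wrist force passes 120 N, or if a joint passes its speed limit or range.

## Working session

There is one attempt and no reset: what is moved stays moved. The work goes in short steps, Python scripts to look and compute and a tool call to move; the robot and the scene stay as the last step left them, time stands still between calls to the robot, and variables do not carry over. Pictures are saved under pics/ and viewed, about 8 in all and at most 12, crops included, and the job is handed in when it is done.

Besides the shell and the picture viewer there is one more tool, called after "Emit:" as a command line: name --argument value ..., lists and objects as JSON in quotes. play_rows: Moves the arm, as the interface text tells. Its arguments: {"type":"object","properties":{"steps":{"type":"string"},"hand":{"type":"number"},"force":{"type":"number"}},"required":["steps"]}

```bash
mkdir -p pics; cat > h.py <<'E'
import numpy as np, cv2
from workcell import status, imaging, hand_in, env
def cam(n):
    i=imaging.camera_info(n); p,d=imaging.camera(n)
    f=240/np.tan(np.radians(i['fovy'])/2)
    v,u=np.mgrid[0:480,0:640]
    C=np.stack([(u-i['cx'])/f*d,(v-i['cy'])/f*d,d],-1)
    W=(C-np.array(i['t']))@np.array(i['R'])
    W[d==0]=np.nan
    return p,d,W,i
E
python3 - <<'E'
from h import *
print(env.tcp_to_tips, status.get_obs())
for n in('top','side'):
    p,d,W,i=cam(n); cv2.imwrite(f'pics/{n}1.png',p); np.save(f'{n}1.npy',W); print(n,i)
E
```

```text
0.011 {'time_s': 0.0, 'q': array([ 1.03518256,  0.383871  ,  0.04385842,  1.59960478, -0.01791588,
        1.16122791, -0.04988263]), 'qd': array([-6.03882585e-05, -4.69435888e-04, -9.02863964e-04, -1.76165940e-03,
       -1.14164535e-03, -1.32873184e-03, -8.00809663e-05]), 'tau': array([ 1.84440273e-04, -4.33460784e+01,  1.02428645e+00, -2.49513084e+01,
        1.05419668e-02,  1.14410010e-02, -8.32086954e-06]), 'eef_pos': array([ 0.27516083, -0.58784864,  0.24085001]), 'eef_rot': array([-0.15265455, -0.6899687 , -0.15450628,  0.69048359]), 'ft_force': array([-0.57495163, -0.53645941, -0.67796237]), 'torque': array([ 0.00541659, -0.04419357, -0.00511812]), 'grip_width': 0.08553227580953475}
top {'fovy': 49.686921857212965, 'cx': 323.30571288462926, 'cy': 246.22617657653095, 'R': array([[-0.01324242, -0.99987635, -0.00848106],
       [-0.98813867,  0.01438378, -0.1528891 ],
       [ 0.15299219,  0.00635584, -0.98820696]]), 't': array([-0.00654824,  0.53123142,  0.97994725])}
side {'fovy': 44.56783319993298, 'cx': 311.49683928316165, 'cy': 241.80005751461565, 'R': array([[ 0.98831955, -0.15204906, -0.01027406],
       [-0.11402636, -0.69307575, -0.71178929],
       [ 0.10110619,  0.70464678, -0.70231791]]), 't': array([-0.53591453,  0.06196362,  1.03344936])}
```

View pics/top1.png

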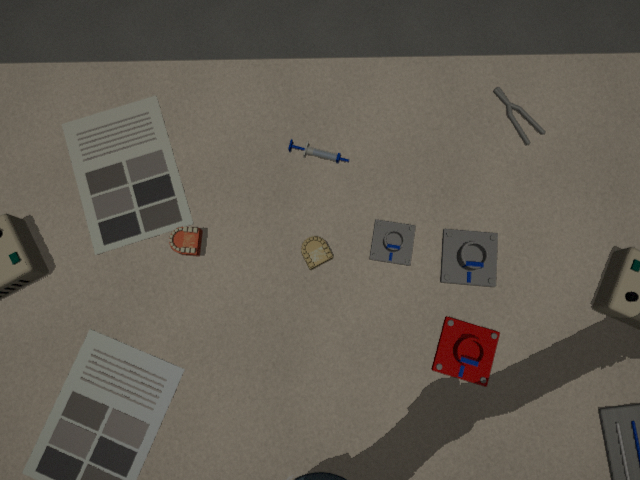

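View pics/side1.png

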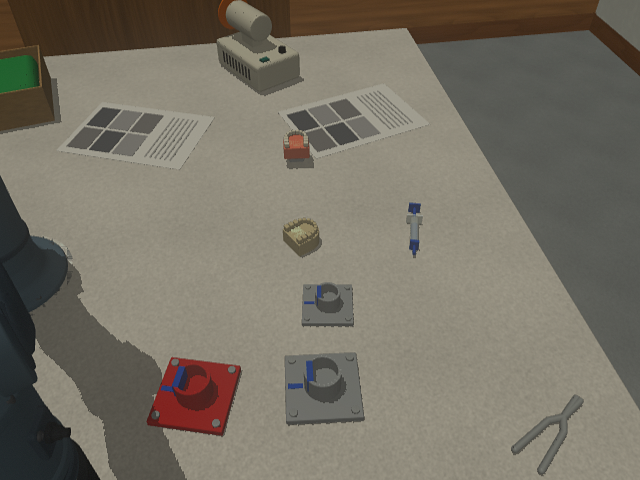

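Top view: the coral jaw is at (186,240) with its front teeth to the left (+y). The large grey holder is at (470,257) with its blue key towards the robot, and the small grey and red ones are decoys. The side view agrees, with the jaw at (296,147) and the holder at (323,385).

```bash
python3 - <<'E'
from h import *
for n,jb,hb in(('top',(155,215,215,270),(430,215,510,300)),('side',(275,125,320,170),(275,345,370,430))):
    W=np.load(n+'1.npy'); p=cv2.imread(f'pics/{n}1.png').astype(int)
    def box(b): s=np.s_[b[1]:b[3],b[0]:b[2]]; return W[s].reshape(-1,3),p[s].reshape(-1,3)
    def rect(P,l):
        r=cv2.minAreaRect((P[:,:2]*1000).astype(np.float32)); print(n,l,len(P),np.round(r[0],1),np.round(r[1],1),round(r[2],1),'zmed',np.round(np.nanmedian(P[:,2])*1e3,1))
    P,c=box(jb); ok=P[:,2]>.03; rect(P[ok],'jaw>30'); 
    t=P[P[:,2]>.053]; rect(t,'teeth'); print('zmax',np.nanmax(P[:,2]), 'ctr',t.mean(0))
    P,c=box(hb); b,g,r=c.T; z=P[:,2]
    rect(P[(z>.006)&(z<.02)&np.isfinite(z)],'foot')
    t=P[(z>.044)&(z<.056)]; rect(t,'rim')
    bl=(b>1.6*r)&(b>60)
    for lo,hi in((.005,.02),(.04,.06)):
        q=P[bl&(z>lo)&(z<hi)]; 
        if len(q)>5: rect(q,f'blue{lo}')
    big=cv2.resize(cv2.imread(f'pics/{n}1.png')[jb[1]:jb[3],jb[0]:jb[2]],(400,400),interpolation=cv2.INTER_CUBIC)
    big2=cv2.resize(cv2.imread(f'pics/{n}1.png')[hb[1]:hb[3],hb[0]:hb[2]],(400,400),interpolation=cv2.INTER_CUBIC)
    cv2.imwrite(f'pics/c_{n}.png',np.hstack([big,big2]))
E
```

```text
top jaw>30 787 [546.3 259.5] [57.9 54. ] 84.8 zmed 50.6
top teeth 264 [546.1 259.2] [54.2 50.6] 86.6 zmed 58.0
zmax 0.06650256418830876 ctr [0.54629099 0.25835193 0.0581021 ]
top foot 2246 [ 509.3 -308.2] [111.3 110.9] 84.2 zmed 11.6
top rim 296 [ 509.4 -307.4] [53.3 53.3] 0.2 zmed 49.4
top blue0.005 42 [ 468.8 -303.3] [ 8.1 20.5] 86.8 zmed 12.3
top blue0.04 79 [ 491.3 -306.6] [33.7  9.1] 85.1 zmed 49.6
side jaw>30 605 [548.1 256.9] [59.6 54.1] 86.7 zmed 49.3
side teeth 173 [548.5 257.1] [55.2 48.4] 82.9 zmed 58.3
zmax 0.062057548872142355 ctr [0.54802273 0.25854232 0.05782455]
side foot 3633 [ 510.9 -308.8] [112.9 110.4] 84.7 zmed 11.8
side rim 549 [ 511.1 -308.6] [55.8 52.8] 80.5 zmed 49.3
side blue0.005 67 [ 471.  -304.9] [ 9.  20.8] 83.9 zmed 12.6
side blue0.04 129 [ 492.5 -306.3] [35.  9.] 83.7 zmed 49.7
```

View pics/c_top.png

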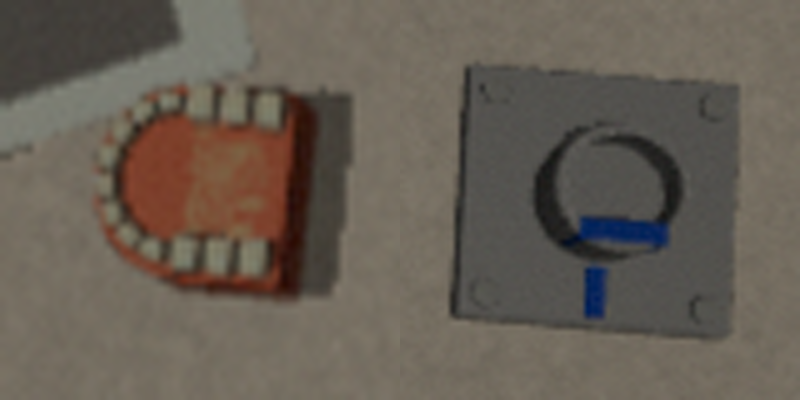

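Emit:
play_rows --steps "0.010 0.030 0 0.05;0.016 0.050 0 0.07;0.017 0.053 0 0.07;0.017 0.053 0 0.07;0.017 0.053 0 0.07;0.017 0.053 0 0.07;0.017 0.053 0 0.07;0.017 0.053 0 0.07" --hand 0 --force 50

```text
time_s: 1.1
eef_pos: [0.4035, -0.1888, 0.242]
eef_rot: [-0.333, -0.624, -0.333, 0.624]
ft_force: [1.4, -0.3, 0.0]
grip_width: 0.0854
```

Emit:
play_rows --steps "0.017 0.053 0 0.07;0.017 0.053 0 0.07;0.017 0.053 0 0.07;0.017 0.053 0 0.07;0.017 0.053 -0.02 0.07;0.017 0.053 -0.03 0.07;0.017 0.053 -0.02 0.06;0.010 0.030 -0.02 0.03"

```text
time_s: 2.1
eef_pos: [0.5321, 0.2133, 0.1516]
eef_rot: [0.479, 0.519, 0.481, -0.519]
ft_force: [0.2, -0.5, 0.5]
grip_width: 0.0851
```

```bash
cat >> h.py <<'E'
def st():
    o=status.get_obs(); from scipy.spatial.transform import Rotation as R
    q=o['eef_rot']; M=R.from_quat([q[1],q[2],q[3],q[0]]).as_matrix()
    print('t',o['time_s'],'pos',np.round(o['eef_pos'],4),'yaw_y',round(np.degrees(np.arctan2(M[1,1],M[0,1])),2),'xaxis',np.round(M[:,0],3),'F',np.round(o['ft_force'],1),'w',round(o['grip_width'],4),'q7',o['q'][6])
E
python3 - <<'E'
from h import *
st(); p,d,W,i=cam('wrist'); cv2.imwrite('pics/w1.png',p); np.save('w1.npy',W)
for z0 in (.03,.053):
    m=(W[...,2]>z0)&(W[...,2]<.07); P=W[m]
    P=P[np.hypot(P[:,0]-.547,P[:,1]-.258)<.05]
    print(cv2.minAreaRect((P[:,:2]*1000).astype(np.float32)),len(P))
E
```

```text
t 2.1 pos [0.5321 0.2133 0.1516] yaw_y -4.49 xaxis [-0.001  0.002 -1.   ] F [ 0.2 -0.5  0.5] w 0.0851 q7 -0.7635998640922913
((547.6481323242188, 262.4482421875), (58.00754928588867, 53.45386505126953), 84.55303192138672) 6361
((547.4860229492188, 261.7796936035156), (52.155479431152344, 50.640933990478516), 84.57968139648438) 2177
```

View pics/w1.png

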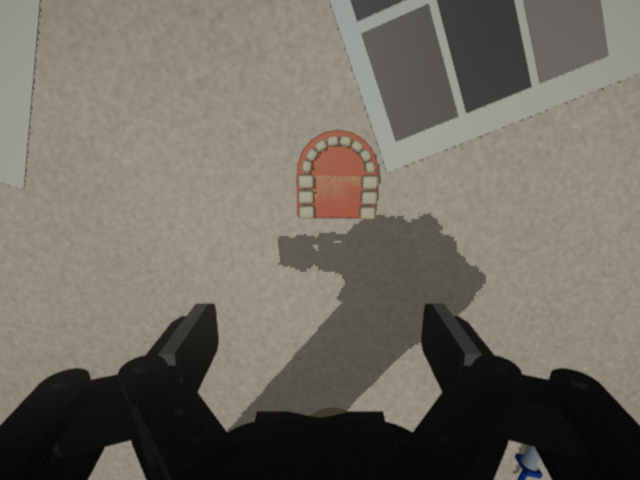

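Emit:
play_rows --steps "0.007 0.018 0 -0.005;0.007 0.018 -0.02 -0.005;0 0 -0.03 0;0 0 -0.03 0;0 0 -0.02 0;0 0 0 0"

```text
time_s: 2.9
eef_pos: [0.5456, 0.2445, 0.0513]
eef_rot: [-0.476, -0.522, -0.476, 0.524]
ft_force: [0.2, -0.4, -0.3]
grip_width: 0.0852
```

```bash
python3 -c "
from h import *
st()"
```

```text
t 2.9 pos [0.5456 0.2445 0.0513] yaw_y -5.39 xaxis [-0.003 -0.002 -1.   ] F [ 0.2 -0.4 -0.3] w 0.0852 q7 -0.9028325273081071
```

Emit:
play_rows --steps "0 0.004 -0.009 0;0 0 -0.01 0;0 0 0 0"

```text
time_s: 3.28
eef_pos: [0.5459, 0.2495, 0.033]
eef_rot: [-0.476, -0.522, -0.476, 0.523]
ft_force: [-0.5, -0.9, 0.9]
grip_width: 0.0851
```

Emit:
play_rows --steps "0 0 0 0;0 0 0 0;0 0 0 0;0 0 0 0;0 0 0 0;0 0 0 0" --hand 1 --force 50

```text
time_s: 4.03
eef_pos: [0.5469, 0.2499, 0.0343]
eef_rot: [0.476, 0.523, 0.476, -0.522]
ft_force: [-0.2, 0.6, 5.5]
grip_width: 0.0531
```

```bash
python3 - <<'E'
from h import *
st(); p,d,W,i=cam('side'); cv2.imwrite('pics/s2.png',cv2.resize(p[90:210,220:380],(800,600)))
E
```

```text
t 4.025 pos [0.5469 0.2499 0.0343] yaw_y -5.33 xaxis [ 0.001  0.    -1.   ] F [-0.2  0.6  5.5] w 0.0531 q7 -0.9231015998473013
```

View pics/s2.png

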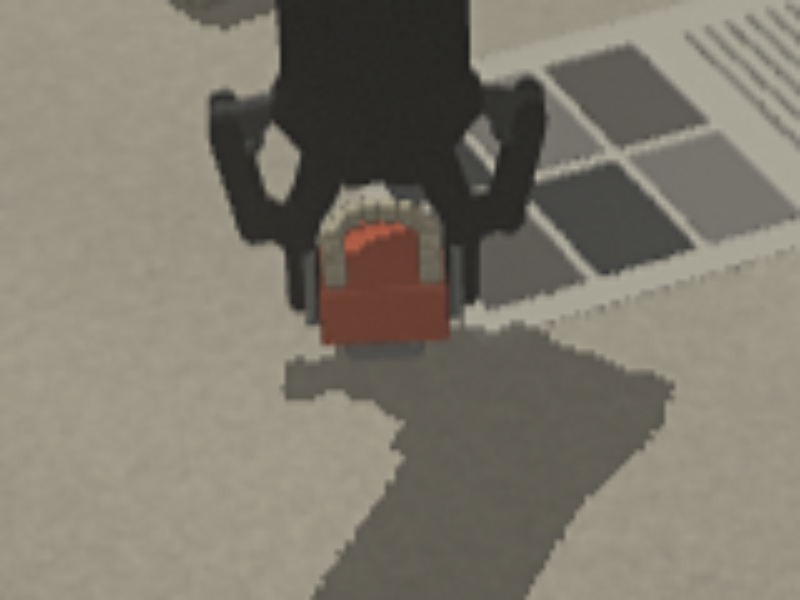

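Emit:
play_rows --steps "0 0 0.015 0;0 0 0.03 0;0 0 0.03 0;0 0 0.035 0;0 -0.01 0.01 -0.05;-0.003 -0.03 0 -0.08;-0.003 -0.037 0 -0.1;-0.003 -0.04 0 -0.11"

```text
time_s: 5.08
eef_pos: [0.5358, 0.1306, 0.1522]
eef_rot: [-0.379, -0.596, -0.38, 0.598]
ft_force: [0.7, -0.2, -2.1]
grip_width: 0.0529
```

Emit:
play_rows --steps "-0.003 -0.04 0 -0.11;-0.003 -0.04 0 -0.11;-0.003 -0.04 0 -0.11;-0.003 -0.04 0 -0.11;-0.003 -0.04 0 -0.11;-0.003 -0.04 0 -0.11;-0.003 -0.04 0 -0.11;-0.003 -0.04 0 -0.11"

```text
time_s: 6.08
eef_pos: [0.5113, -0.1889, 0.1522]
eef_rot: [-0.088, -0.701, -0.089, 0.702]
ft_force: [1.0, -0.4, -1.2]
grip_width: 0.053
```

Emit:
play_rows --steps "-0.004 -0.04 0 -0.11;-0.004 -0.04 0 -0.11;-0.003 -0.03 0 -0.10;-0.002 -0.01 0 -0.034;0 0 0 0;0 0 0 0"

```text
time_s: 6.82
eef_pos: [0.5007, -0.3049, 0.1532]
eef_rot: [0.034, -0.706, 0.032, 0.707]
ft_force: [0.0, 0.9, -2.0]
grip_width: 0.053
```

```bash
python3 - <<'E'
from h import *
st()
for n in('side','wrist','top'):
    p,d,W,i=cam(n); np.save(n+'3.npy',W); cv2.imwrite(f'pics/{n}3.png',p)
    b,g,r=p.astype(int).transpose(2,0,1); m=(r>1.35*g)&(r>40)&(W[...,2]>.1)
    P=W[m]; v,u=np.nonzero(m)
    if len(P)>20:print(n,len(P),P.min(0),P.max(0),u.min(),u.max(),v.min(),v.max())
a=cv2.imread('pics/side3.png')[200:440,180:480];b=cv2.imread('pics/wrist3.png')
cv2.imwrite('pics/v3.png',np.hstack([cv2.resize(a,(400,320)),cv2.resize(b,(400,320))]))
E
```

```text
t 6.825 pos [ 0.5007 -0.3049  0.1532] yaw_y -95.33 xaxis [-0.     0.002 -1.   ] F [ 0.   0.9 -2. ] w 0.053 q7 -1.2405190221440108
side 530 [ 0.4606604  -0.36034931  0.12798331] [0.54130874 0.77026075 0.21436255] 235 346 0 347
wrist 12616 [ 0.48302836 -0.33343676  0.14216232] [ 0.54214189 -0.27622825  0.21622658] 247 392 221 412
top 209 [ 0.47168541 -0.32524109  0.1414184 ] [ 0.54066941 -0.27642367  0.27580751] 474 503 227 262
```

View pics/v3.png

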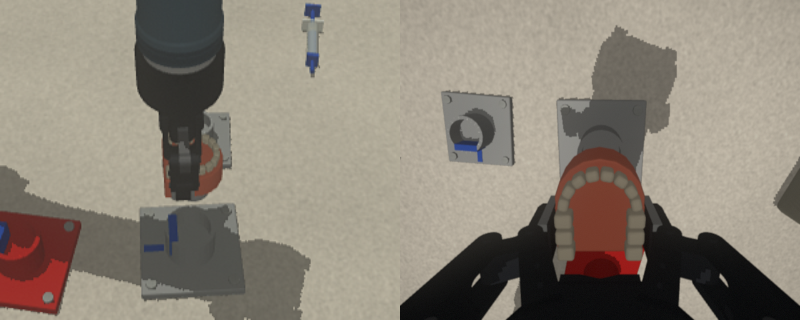

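The side and wrist views show the jaw upright in the grip and squared up with the holder foot. I'll measure both from the wrist depth.

```bash
python3 - <<'E'
from h import *
W=np.load('wrist3.npy'); p=cv2.imread('pics/wrist3.png').astype(int)
b,g,r=p.transpose(2,0,1)
th=np.radians(-5.5); ex=np.array([np.cos(th),np.sin(th)]); ey=np.array([-ex[1],ex[0]])
c=np.array([.5105,-.308])
A=(W[...,:2]-c)@ex; B=(W[...,:2]-c)@ey; Z=W[...,2]
q=lambda x:np.round(np.nanpercentile(x,[.3,2,50,98,99.7])*1e3,1)
sat=(r>1.15*b)
m=(Z>.135)&(Z<.19)&(abs(A)<.06)&(abs(B)<.031)&sat&(r>1.3*g)
print('jaw A',q(A[m]),'B',q(B[m]),'Z',q(Z[m]),m.sum())
for x0 in(-10,-5,0,5,10,15,20):
    k=m&(abs(A*1e3-x0)<2)
    if k.sum()>5: print('slice',x0,np.round([B[k].min()*1e3,B[k].max()*1e3],1))
f=(Z>.006)&(Z<.018)&(abs(A)<.08)&(abs(B)<.08)
print('foot A',q(A[f]),'B',q(B[f]),f.sum())
k=f&(A>.02); P=np.stack([A[k],B[k]],1)*1e3
for lo in(-30,-15,0,15,30):
    s=k&(abs(B*1e3-lo)<5); print('front edge',lo,round(A[s].max()*1e3,1) if s.any() else None)
for lo in(30,40,50):
    s=f&(abs(A*1e3-lo)<4); print('sides',lo,np.round([B[s].min()*1e3,B[s].max()*1e3],1) if s.any() else None)
T=np.load('side3.npy');p=cv2.imread('pics/side3.png').astype(int);b,g,r=p.transpose(2,0,1)
A=(T[...,:2]-c)@ex; B=(T[...,:2]-c)@ey; Z=T[...,2]
m=(Z>.115)&(Z<.185)&(abs(A)<.06)&(abs(B)<.05)&(r>1.3*g)
print('side jaw A',q(A[m]),'B',q(B[m]),'Z',q(Z[m]),m.sum())
E
```

```text
jaw A [-25.9 -24.3   5.5  30.6  31.1] B [-23.3 -20.1   3.3  26.   29.6] Z [144.  148.2 169.  171.4 179.4] 12720
slice -10 [-25.  30.]
slice -5 [-23.3  19.4]
slice 0 [-25.5  30.9]
slice 5 [-23.3  30.1]
slice 10 [-22.9  29.8]
slice 15 [-21.   28.2]
slice 20 [-19.5  26.3]
foot A [-39.3 -28.6  28.5  53.4  54.1] B [-52.8 -51.4   0.9  55.2  56.6] 9884
front edge -30 54.2
front edge -15 54.1
front edge 0 54.1
front edge 15 54.0
front edge 30 54.0
sides 30 [-53.2  56.1]
sides 40 [-53.2  56.7]
sides 50 [-53.2  56.8]
side jaw A [-26.1 -25.8  14.5  30.   30.7] B [-26.8 -26.4 -18.   15.8  18.9] Z [135.5 142.9 166.2 170.7 178.8] 527
```

Emit:
play_rows --steps "-0.002 -0.002 -0.02 0;0 0 -0.025 0;0 0 -0.02 0;0 0 0 0;0 0 0 0"

```text
time_s: 7.6
eef_pos: [0.4991, -0.3093, 0.0892]
eef_rot: [-0.034, 0.707, -0.034, -0.706]
ft_force: [0.3, -0.2, -1.7]
grip_width: 0.0534
```

Emit:
play_rows --steps "0 0 -0.005 0;0 0 -0.004 0;0 0 -0.003 0;0 0 0 0"

```text
time_s: 8.1
eef_pos: [0.4982, -0.3088, 0.0762]
eef_rot: [0.034, -0.706, 0.034, 0.707]
ft_force: [-0.1, 1.1, -2.1]
grip_width: 0.0529
```

Emit:
play_rows --steps "0 0 -0.003 0;0 0 -0.003 0;0 0 -0.002 0;0 0 0 0"

```text
time_s: 8.6
eef_pos: [0.4983, -0.3082, 0.068]
eef_rot: [0.034, -0.706, 0.033, 0.707]
ft_force: [-0.0, 4.1, -1.7]
grip_width: 0.0531
```

Emit:
play_rows --steps "0 0 -0.002 0;0 0 -0.002 0;0 0 -0.001 0;0 0 0 0"

```text
time_s: 9.1
eef_pos: [0.4984, -0.3081, 0.0634]
eef_rot: [0.034, -0.706, 0.033, 0.707]
ft_force: [-0.3, 5.4, -0.1]
grip_width: 0.0533
```

Emit:
play_rows --steps "0 0.001 0 0;0 0 -0.001 0;0 0 -0.001 0;0 0 0 0"

```text
time_s: 9.6
eef_pos: [0.4985, -0.3081, 0.0624]
eef_rot: [0.034, -0.706, 0.034, 0.706]
ft_force: [-2.0, 6.1, 3.4]
grip_width: 0.0533
```

Emit:
play_rows --steps "0 0.001 -0.001 0;0 0 -0.001 0;0 0 0 0"

```text
time_s: 9.98
eef_pos: [0.4985, -0.3081, 0.0623]
eef_rot: [0.034, -0.706, 0.034, 0.706]
ft_force: [-5.0, 5.5, 12.3]
grip_width: 0.0533
```

```bash
python3 - <<'E'
from h import *
st(); c=np.array([.5105,-.308])
p,d,W,i=cam('side'); cv2.imwrite('pics/s5.png',cv2.resize(p[300:450,230:430],(800,600),interpolation=cv2.INTER_CUBIC))
E
```

```text
t 9.975 pos [ 0.4985 -0.3081  0.0623] yaw_y -95.52 xaxis [-0.001 -0.001 -1.   ] F [-5.   5.5 12.3] w 0.0533 q7 -1.26036044184399
```

View pics/s5.png

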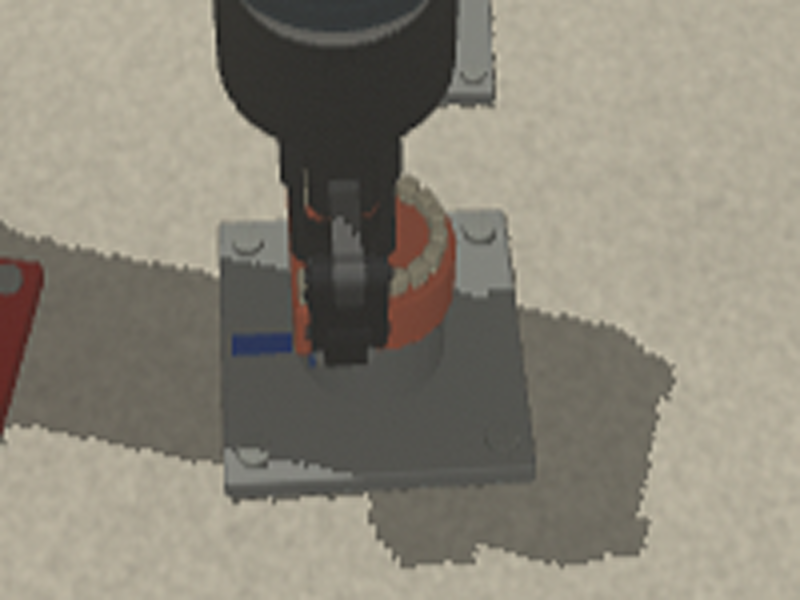

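The jaw sits on the post at the expected height (TCP 62.3 mm) and the contact force is rising, so I'll release.

Emit:
play_rows --steps "0 0 0.001 0;0 0 0 0;0 0 0 0;0 0 0 0;0 0 0 0;0 0 0 0" --hand 0

```text
time_s: 10.78
eef_pos: [0.4984, -0.3073, 0.0605]
eef_rot: [0.034, -0.706, 0.034, 0.706]
ft_force: [-0.1, -1.0, -0.3]
grip_width: 0.0855
```

Emit:
play_rows --steps "0 0 0.01 0;0 0 0.03 0;0 0 0.04 0;0 0 0.05 0;-0.03 0 0.03 0;-0.05 0 0.02 0;-0.03 0 0 0;0 0 0 0"

```text
time_s: 11.78
eef_pos: [0.386, -0.3081, 0.2416]
eef_rot: [-0.035, 0.706, -0.036, -0.706]
ft_force: [0.9, -0.3, 0.7]
grip_width: 0.0853
```

```bash
python3 - <<'E'
from h import *
st()
for n in('side','top','wrist'):
    p,d,W,i=cam(n); cv2.imwrite(f'pics/{n}6.png',p)
    b,g,r=p.astype(int).transpose(2,0,1); Z=W[...,2]
    near=np.hypot(W[...,0]-.5105,W[...,1]+.308)<.045
    J=near&(Z>.056)&(Z<.1)
    P=W[J]
    if len(P)<50: print(n,len(P)); continue
    R=cv2.minAreaRect((P[:,:2]*1000).astype(np.float32))
    k=near&(r>1.3*g)&(Z>.072)&(Z<.083); Q=W[k]; 
    A=np.c_[Q[:,:2]-Q[:,:2].mean(0),np.ones(len(Q))]; s=np.linalg.lstsq(A,Q[:,2],rcond=None)[0] if len(Q)>10 else None
    print(n,R,'teeth top',np.percentile(P[:,2],98),'plinth top+slope',s,len(Q))
a=cv2.imread('pics/side6.png')[310:430,240:400];b=cv2.imread('pics/top6.png')[195:315,390:550]
cv2.imwrite('pics/v6.png',np.hstack([cv2.resize(x,(400,300),interpolation=cv2.INTER_CUBIC) for x in(a,b)]))
E
```

```text
t 11.775 pos [ 0.386  -0.3081  0.2416] yaw_y -95.72 xaxis [ 0.    -0.001 -1.   ] F [ 0.9 -0.3  0.7] w 0.0853 q7 -1.0941216879556812
side ((510.7442932128906, -311.4578552246094), (54.812442779541016, 57.13530349731445), 84.4780044555664) teeth top 0.08903551544494309 plinth top+slope [-8.27143915e-05  3.53712979e-02  7.72896000e-02] 804
top ((508.9891052246094, -309.2218322753906), (54.46516036987305, 57.31047821044922), 84.6298828125) teeth top 0.08935959373239995 plinth top+slope [-0.00778875 -0.01103673  0.07741693] 516
wrist ((510.1566162109375, -307.970703125), (54.09042739868164, 57.719383239746094), 84.5782241821289) teeth top 0.0890870145559603 plinth top+slope [0.00616759 0.00184482 0.0781562 ] 3175
```

View pics/v6.png

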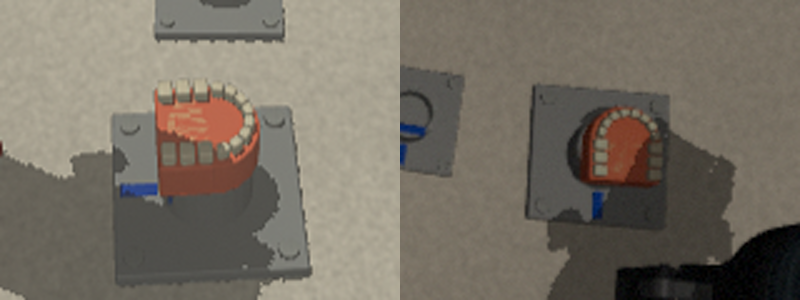

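Plinth top is at 78 mm (28 + 50) and level, teeth tops are at 88–89 mm, and the yaw is −5.5°, the same as the holder. The jaw is fully seated and the arm is clear of it.

```bash
python3 -c "
from h import *
print(hand_in())"
```

```text
the job is handed in; nothing more can be done
None
```

The coral jaw is seated in the larger grey holder. I gripped it by its parallel sides, turned it about 90° to match the blue key, lowered it home and let go. I then moved the arm clear and handed the job in at about 12 s of the 38 s allowed.

- **Height and tilt:** the plinth top reads 77–78 mm, against 78 mm expected when fully home. The closest camera (wrist) shows it level to within 0.4°. The side camera fit gave about 2° of tilt, which I put down to its coarser, oblique view.
- **Direction:** the jaw is turned to −5.5°, the same as the holder. Its centre is within about 3 mm of the holder's in every view and within 1 mm in the wrist view.
- **Forces:** the highest reading between moves was about 14 N while pressing it home, including about 5 N sideways. It dropped to about 1 N once I let go.
- **Bystanders:** the arm passed above the cast and the syringe and I felt no contact. I did not measure their positions again at the end.

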